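# Gather the rinsed stir bars in the tray's pouring corner

### The arm

A 7-joint arm with a two-finger parallel gripper is mounted at the origin on a cart in front of the work surface, level with it; the furniture and walls round the work are solid. World frame = base frame: x ahead of the robot, y to its left, z up, the work surface at z = 0. Lengths are in m, angles in rad, forces in N, time in s.
With the tool pointing down it reaches from about 0.4 to 0.85 m from the base axis. Payload 4.5 kg.
Tool frame: the origin (TCP) lies at the very end of the fingers, on their centre line; the grasp point (between the pads) lies 19 mm behind it (r.grip_depth is the z of the grasp point in the tool frame, in m); z points along the fingers, y is the line along which they close (so a half turn about z gives the same grasp; the last joint's range is limited). The gripper opens to 88 mm and grips with 3 to 60 N. Pads are 18 mm wide; open, the fingers measure 123 mm over their backs; the gripper's body (75 mm by 187 mm) begins 45 mm behind the grasp point.
Start: joints at [-1.27, 0.689, -0.195, 1.565, 0.157, 0.902, -0.215], TCP at [0.165, 0.603, 0.239] pointing down, gripper open.
Joint ranges: [-3.01, 3.01], [-0.46, 2.08], [-1.47, 1.51], [0.13, 2.56], [-1, 4.14], [0.04, 2.09], [-2.66, 2.66]. Speed limits (rad/s): [2.57, 2.57, 3.14, 3.14, 3.14, 3.14, 3.14].

### API

Orientations are given as a unit quaternion [x, y, z, w].
In Python, from plant import r gives the robot as it stands.
- The arm moves only by the tool steer_hand, called after "Emit:" as name(argument=value, ...), one argument or row to a line, values as JSON. Schema: {"type":"object","properties":{"rows":{"type":"array","items":{"type":"array","items":{"type":"array","items":{"type":"number"},"minItems":7,"maxItems":7},"minItems":1,"maxItems":10},"minItems":1,"maxItems":1},"grip_n":{"type":"number"},"only":{"type":"string"},"quiet":{"type":"boolean"},"lines":{"type":"string"}},"required":["rows"],"additionalProperties":false}. rows is a list that holds a single list of rows (three levels of brackets), with 1 to 10 rows, each of 7 numbers: the opening from 0.0 (shut) to 1.0 (fully open), then dx, dy, dz in m, then a rotation vector rx, ry, rz in rad; each row is the pose to reach, as a shift and turn from the pose commanded when the call began, along the tool's axes at that moment; what a row does not reach only later rows make up. A row lasts 1/10 s, in which the tool goes at most 0.05 m and 0.15 rad, less where a joint would pass 70% of its speed; a pose out of reach is approached as far as the arm can. The fingers move at their own pace and stop on an object; grip_n is the grip in N (left out, the last holds). Time passes only in rows, so rows that do not move let the fingers close. The tool returns the time, the measured TCP pose, the force, the opening and the grip force at its end. only (a regular expression) keeps the lines of the reply that match it, lines (a string "A,B") keeps lines A to B, and quiet returns only ok. Input that does not fit is refused with a message, and nothing moves.
- r.get_state(): the state, without advancing time (a new reading comes with each control period).
- r.snapshot(name): name is "scene" or "top" or "wrist"; returns the picture (384x512x3 uint8, red, green, blue); there is no depth.
- r.camera_params(name): a dict with "fx", "fy", "cx", "cy" (pixels), "rvec" (rotation vector, rad) and "tvec" (3), from world to camera coordinates, as OpenCV has them. Camera axes: x right, y down, z forward; pixel columns grow to the right and rows downward; lengths in m; the calibration is good to about 2 mm. A picture is of the moment at which its call begins: read the wrist's pose just before it. camera_params takes no time and is no camera call; for the wrist camera it gives the pose at the moment of the call.
- r.finish_job(): hands the job in; it is judged then, once.
The state is a dict: "clock": time; "q": joint angles; "qd": joint speeds; "joint_torque": joint torques, N m; "tool_pos": TCP position; "eef_rot": TCP orientation; "contact_force": force on the tool from outside, world axes, zero at the start; "moment": the same for the moment, N m; "opening": opening from 0.0 (shut) to 1.0 (fully open); "finger_force": force on a finger pad.
Only numpy, scipy, OpenCV 4.12 (cv2) and the standard library are available. Lean on these libraries where they do the work, as an engineer would, in place of code of your own. Each camera call takes 0.05 s, during which the arm holds its last target. There are 200 camera calls.

### The job

The grey tray on the shaker holds four rinsed stir bars. Turn its black catch knob clockwise to the stop and let it spring back, so that the end of the tray pops up; then take the tray off by its handle and tilt it until all four bars have slid together into the pouring corner. Lose none, leave the things around alone, and finish while still holding the tray up in the air, tilted and steady, so that I can pick the bars out: do not put it down or let go.

Things in the scene. Friction and masses are not known exactly. Their poses are not given: they have to be found in the camera images.
- shaker: white lab shaker fixed to the bench, 200 (x) x 280 (y) mm; origin at the centre of its underside, z up, control panel on the -x face. On its plate (72 mm up) the tray stands in 8 mm high guides, 1.5 mm clear, centred at x 0, y +25 mm. The catch knob stands past the tray's -y end at x 0, y -102 mm. Sprung pins lift that end of the tray about 13 mm (4 degrees) once the catch is turned.
- catch (a joint): turn catch: 0 = at rest, its tongue over the tray's flange; grows turning clockwise from above, to the stop at 1.22 rad. A spring takes it back to 0 when let go (0.06 N m at rest, 0.12 N m at the stop). The tongue frees the tray from about 0.85 rad on; when let go it returns below the raised flange, so the tray stays free.
- catch_grip (a point): middle of the catch's black wing grip, on its upright axis, 154 mm above the bench. The wing is 12 mm thick (along this point's x), 40 mm long (its y; at rest along the shaker's y) and 24 mm high; below it is a 14 mm stem. The edge of the tray's flange is 32 mm from the axis and, popped up, 122 mm above the bench.
- tray: loose grey plastic tray, 0.3 kg; origin at the centre of its underside, z up; axes at first parallel to the shaker's. Flange 140 (x) x 190 (y) mm, 36 mm high; flat floor 120 x 170 mm inside, 3 mm thick, walls 33 mm high. The corner at -x, +y is cut off at 45 degrees and has a pouring lip, 27 mm above the underside there. A bail handle arches over the middle.
- tray_handle (a point): middle of the tray's black handle grip, a bar 80 mm long along the tray's x, 14 mm thick along its y and z, 85 mm above the tray's underside and over its centre. Grip it from above across 14 mm, closing along the tray's y.
- tray_spout (a point): point on the tray's inner floor at the foot of the cut-off pouring corner, at x -48.5, y +73.5, z 3 mm in the tray's frame
- tray_catch_end (a point): point on top of the tray's flange, in the middle of its -y end, where the catch's tongue lies over it; 108 mm above the bench while caught, about 121 mm when popped up
- bar_1: white PTFE stir bar, 24 x 14 x 8 mm, 12 g, loose on the tray's floor; origin at the centre of its underside. Starts to slide at a tilt of 8 to 11 degrees; with the tray tilted 25 to 35 degrees along its diagonal it slides along the walls too. All bars start outside the pouring corner's quarter of the tray.
- bar_2: stir bar of the same size and material, 13 x 25 x 8 mm in its own axes
- bar_3: stir bar like bar_1
- bar_4: stir bar like bar_2
- beaker: bystander: empty glass beaker, 52 mm across, 70 mm high, on the bench left of the shaker; origin at the centre of its underside
- cap: bystander: screw cap, 33 mm across, 22 mm high, on the bench right of the shaker; origin at the centre of its underside
- tweezers: bystander: tweezers lying on the bench left of the beaker, 73 mm long; origin at the centre of the underside

How it is judged:
By the outcome, as a careful person would: the job done as asked, in the order asked, and still so for the second after the job is handed in, while the arm keeps its last pose, push and grip.
It also fails if it takes over 54 s, if anything falls off the work surface, if the arm or the gripper's body presses on something with over 40 N, if the wrist force passes 120 N, or if a joint passes its speed limit or range.

## Working session

There is one attempt and no reset: what is moved stays moved. The work goes in short steps, Python scripts to look and compute and a tool call to move; the robot and the scene stay as the last step left them, time stands still between calls to the robot, and variables do not carry over. Pictures are saved under pics/ and viewed, at most 10 in all, crops included, and the job is handed in when it is done.

```bash
ls; mkdir -p pics
```

Run:
```python
from plant import r
import cv2
for n in ("scene","top"):
    im=r.snapshot(n); cv2.imwrite(f"pics/{n}0.png",im[:,:,::-1])
    print(n,r.camera_params(n))
s=r.get_state();print(s['clock'],s['tool_pos'],s['eef_rot'],r.grip_depth)
a=cv2.imread("pics/scene0.png");b=cv2.imread("pics/top0.png")
```

```text
pics
plant.py
scene {'fx': 446.6182838439066, 'fy': 446.6182838439066, 'cx': 257.1235368681099, 'cy': 194.53861383386902, 'rvec': array([ 1.93678899, -0.55474676,  0.33225412]), 'tvec': array([-0.40941579,  0.21824615,  1.13396711])}
top {'fx': 449.0252416431014, 'fy': 449.0252416431014, 'cx': 251.6113799160554, 'cy': 197.50469414126002, 'rvec': array([ 2.16416611, -2.14377248,  0.1638971 ]), 'tvec': array([1.15223460e-03, 4.74204043e-01, 1.33853015e+00])}
0.1 [0.16466769 0.6023362  0.23797662] [ 1.32949817e-01  9.91122423e-01 -8.28967389e-04 -4.81511097e-05] -0.0187
```

View pics/scene0.png

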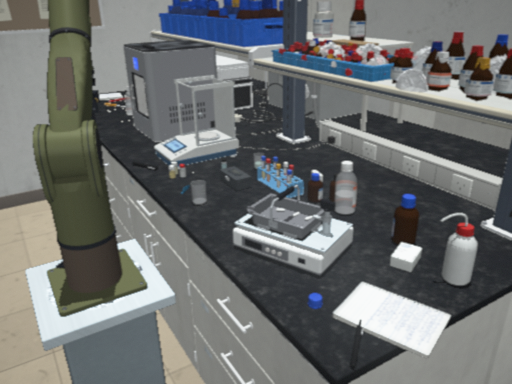

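View pics/top0.png

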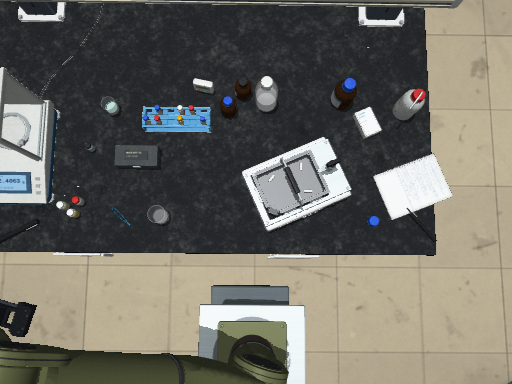

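The top view shows the shaker around (297,183), with the knob near (332,163) at its right end and the handle near (292,180). I'll enlarge both views.

Run:
```python
import cv2
b=cv2.imread("pics/top0.png")[130:235,235:360]; b=cv2.resize(b,None,fx=4.6,fy=4.6,interpolation=cv2.INTER_CUBIC)
cv2.imwrite("pics/top0c.png",b)
b=cv2.imread("pics/scene0.png")[175:280,225:365]; b=cv2.resize(b,None,fx=5,fy=5,interpolation=cv2.INTER_CUBIC)
cv2.imwrite("pics/scene0c.png",b)
```

```text
(no output)
```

View pics/top0c.png

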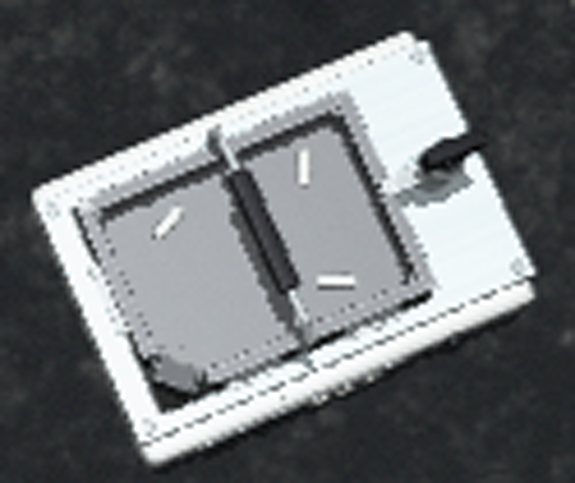

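View pics/scene0c.png

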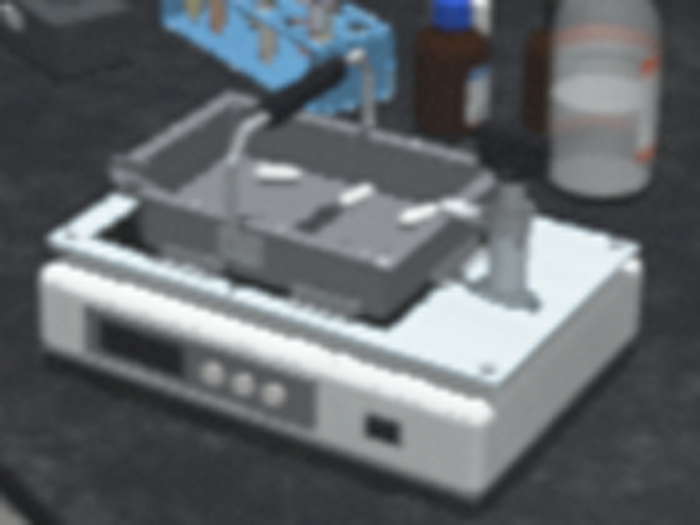

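Top crop: handle mid (264,232), wing mid (452,153). Scene crop: handle mid (305,90), wing mid (514,152). The beams are clear and only 3 bars show, so the 4th is probably hidden under the handle. Next I'll triangulate.

Create h.py:
```python
from plant import r
import numpy as np, cv2
from scipy.spatial.transform import Rotation as R
def P(c):
    K=np.array([[c['fx'],0,c['cx']],[0,c['fy'],c['cy']],[0,0,1]])
    return K@np.c_[cv2.Rodrigues(np.array(c['rvec']))[0],c['tvec']]
def tri(obs):
    A=[]
    for p,(u,v) in obs: A+= [u*p[2]-p[0], v*p[2]-p[1]]
    X=np.linalg.svd(np.array(A))[2][-1]; X=X[:3]/X[3]
    e=[np.round((p@np.r_[X,1])[:2]/(p@np.r_[X,1])[2]-uv,1) for p,uv in obs]
    return X,e
def onz(p,uv,z):
    H=np.c_[p[:,0],p[:,1],p[:,2]*z+p[:,3]]; w=np.linalg.solve(H,[*uv,1]); return w[:2]/w[2]
```

Run:
```python
from h import *
pt=P(r.camera_params('top'));ps=P(r.camera_params('scene'))
T=lambda x,y:((x+.5)/4.6-.5+235,(y+.5)/4.6-.5+130)
S=lambda x,y:((x+.5)/5-.5+225,(y+.5)/5-.5+175)
for n,a,b in [('hmid',(264,232),(305,90)),('hfar',(240,175),(345,68)),('hnear',(288,287),(265,112)),('knob',(452,153),(514,152))]:
    print(n,*tri([(pt,T(*a)),(ps,S(*b))]))
for n,a,z in [('hm',(264,232),.157),('kn',(452,153),.154)]: print(n,onz(pt,T(*a),z))
for n,a in [('LT',(38,190)),('RT',(408,35)),('RB',(533,278)),('LB',(150,445))]: print(n,onz(pt,T(*a),.072))
```

```text
hmid [ 0.50805032 -0.10597707  0.15761788] [array([ 0.2, -0.4]), array([-0.4,  0.1])]
hfar [ 0.54404571 -0.09194146  0.1566643 ] [array([ 0.3, -0.6]), array([-0.7,  0.2])]
hnear [ 0.47348898 -0.11983883  0.15875072] [array([ 0.1, -0.1]), array([-0.1,  0. ])]
knob [ 0.55929864 -0.22216128  0.15323267] [array([ 0.2, -0.3]), array([-0.4,  0.1])]
hm [ 0.50715192 -0.10547591]
kn [ 0.55814548 -0.2213896 ]
LT [0.54879315 0.03291936]
RT [ 0.65552112 -0.20968974]
RB [ 0.49423074 -0.28868705]
LB [ 0.38346354 -0.04059473]
```

The points agree with the text: handle at z 0.157, wing at 0.153 and 127 mm between them, with the shaker yaw about 23.7°. I'll move to hover over the knob.

Emit:
steer_hand(
  rows=[
    [[1, -0.01, -0.015, -0.02, 0, 0, 0.02], [1, -0.04, -0.045, -0.04, 0, 0, 0.06], [1, -0.07, -0.08, -0.06, 0, 0, 0.12], [1, -0.1, -0.115, -0.06, 0, 0, 0.18], [1, -0.13, -0.15, -0.06, 0, 0, 0.24], [1, -0.16, -0.185, -0.06, 0, 0, 0.3], [1, -0.19, -0.22, -0.06, 0, 0, 0.35], [1, -0.22, -0.255, -0.06, 0, 0, 0.4], [1, -0.25, -0.29, -0.06, 0, 0, 0.45], [1, -0.28, -0.325, -0.06, 0, 0, 0.5]],
  ],
  grip_n=40,
)

```text
clock: 1.1
tool_pos: [0.3495, 0.2138, 0.2987]
eef_rot: [0.375, 0.927, -0.0, -0.0]
contact_force: [1.1, 0.7, 0.2]
opening: 0.999
finger_force: 0.0
```

Add to h.py:
```python
def to(pos,yaw,tilt=None):
    "shift and turn, in tool axes, to reach pos with tool down and tool y heading yaw"
    s=r.get_state(); Q=R.from_quat(s['eef_rot'])
    y=np.array([np.cos(yaw),np.sin(yaw),0]); z=np.array([0,0,-1.]); x=np.cross(y,z)
    G=R.from_matrix(np.c_[x,y,z]); 
    if tilt is not None: G=R.from_rotvec(tilt)*G
    print('clock',s['clock'],'shift',np.round(Q.inv().apply(np.array(pos)-s['tool_pos']),4),'rot',np.round((Q.inv()*G).as_rotvec(),4),'f',np.round(s['contact_force'],1),'q',np.round(s['q'],2))
```

```bash
python3 -c "
from h import *
to([.559,-.222,.26],np.radians(23.7))"
```

```text
clock 1.1 shift [-0.4535 -0.1677  0.0387] rot [-0.     -0.      0.3887] f [1.1 0.7 0.2] q [-0.61  0.32 -0.07  2.09  0.03  0.73  0.1 ]
```

Emit:
steer_hand(
  rows=[
    [[1, -0.045, -0.017, 0, 0, 0, 0.04], [1, -0.09, -0.034, 0, 0, 0, 0.08], [1, -0.135, -0.05, 0, 0, 0, 0.12], [1, -0.18, -0.067, 0, 0, 0, 0.16], [1, -0.225, -0.084, 0, 0, 0, 0.2], [1, -0.27, -0.1, 0, 0, 0, 0.24], [1, -0.315, -0.117, 0, 0, 0, 0.28], [1, -0.36, -0.134, 0, 0, 0, 0.32], [1, -0.405, -0.15, 0, 0, 0, 0.36], [1, -0.44, -0.163, 0, 0, 0, 0.385]],
  ],
)

```text
clock: 2.1
tool_pos: [0.5533, -0.2101, 0.2983]
eef_rot: [0.546, 0.838, -0.0, 0.0]
contact_force: [0.5, 0.1, -0.4]
opening: 0.999
finger_force: 0.0
```

Emit:
steer_hand(
  rows=[
    [[1, -0.005, -0.002, 0.01, 0, 0, 0], [1, -0.008, -0.003, 0.02, 0, 0, 0], [1, -0.008, -0.003, 0.02, 0, 0, 0]],
  ],
)

```text
clock: 2.4
tool_pos: [0.5518, -0.214, 0.2766]
eef_rot: [0.544, 0.839, -0.0, -0.003]
contact_force: [-1.1, -0.2, -0.6]
opening: 0.997
finger_force: 0.0
```

Run:
```python
from h import *
to([.559,-.222,.26],np.radians(23.7))
c=r.camera_params('wrist');im=r.snapshot('wrist');cv2.imwrite('pics/w1.png',im[:,:,::-1])
p=P(c);np.save('w1.npy',p)
for X in ([.559,-.222,.154],[.508,-.106,.157]):
    h=p@np.r_[X,1];print(h[:2]/h[2])
```

```text
clock 2.4 shift [-0.0103  0.0034  0.0165] rot [-0.0032 -0.0042  0.0066] f [-1.1 -0.2 -0.6] q [ 0.24  0.6   0.09  1.63 -0.07  0.92  0.78]
[256.22952169 193.09542848]
[258.00567285  23.07843426]
```

View pics/w1.png

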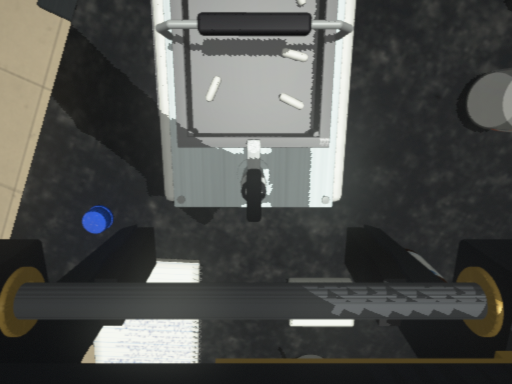

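The wrist view shows the wing spanning (254,170)-(254,220), upright in the image and so square to the jaws. The handle spans (198..311, 23). The bars, cap and tray look undisturbed.

Run:
```python
from h import *
pt=P(r.camera_params('top'));ps=P(r.camera_params('scene'));pw=np.load('w1.npy')
T=lambda x,y:((x+.5)/4.6-.5+235,(y+.5)/4.6-.5+130)
S=lambda x,y:((x+.5)/5-.5+225,(y+.5)/5-.5+175)
h,_=tri([(pt,T(264,232)),(ps,S(305,90)),(pw,(254.5,23))])
k,e=tri([(pt,T(452,153)),(ps,S(514,152)),(pw,(254.3,195))])
d=h-k;yaw=np.arctan2(-d[0],d[1]);print(h,k,e,np.degrees(yaw),np.linalg.norm(d[:2]))
a=onz(pw,(198,23),.157);b=onz(pw,(311,23),.157);print(np.degrees(np.arctan2(*(b-a)[::-1])),(a+b)/2)
to([k[0],k[1],.138],np.radians(23.7))
```

```text
[ 0.50730431 -0.10650096  0.15807085] [ 0.55879267 -0.22281611  0.15375099] [array([ 0.5, -0.2]), array([-0.4,  0.1]), array([ 1.3, -1.2])] 23.87717979667804 0.12720167496204535
23.980421286510616 [ 0.50568283 -0.10697472]
clock 2.45 shift [-0.0115  0.0023  0.1395] rot [-0.0019 -0.0033  0.0074] f [-0.2 -0.2  0.3] q [ 0.24  0.6   0.09  1.63 -0.07  0.92  0.78]
```

Emit:
steer_hand(
  rows=[
    [[1, -0.011, 0.0015, 0.02, 0, 0, 0.005], [1, -0.011, 0.0015, 0.05, 0, 0, 0.005], [1, -0.011, 0.0015, 0.08, 0, 0, 0.005], [1, -0.011, 0.0015, 0.11, 0, 0, 0.005], [1, -0.011, 0.0015, 0.13, 0, 0, 0.005], [1, -0.011, 0.0015, 0.139, 0, 0, 0.005], [1, -0.011, 0.0015, 0.139, 0, 0, 0.005]],
  ],
  grip_n=40,
)

```text
clock: 3.15
tool_pos: [0.5589, -0.2235, 0.1392]
eef_rot: [0.546, 0.838, 0.0, -0.001]
contact_force: [0.2, 0.7, 0.7]
opening: 1.0
finger_force: 0.0
```

```bash
python3 -c "
from h import *
to([.5588,-.2228,.138],np.radians(23.9))"
```

```text
clock 3.15 shift [0.0007 0.0002 0.0012] rot [-0.001  -0.0019 -0.0014] f [0.2 0.7 0.7] q [ 0.27  0.79  0.07  1.73 -0.08  0.63  0.8 ]
```

Emit:
steer_hand(
  rows=[
    [[0, 0, 0, 0, 0, 0, 0], [0, 0, 0, 0, 0, 0, 0], [0, 0, 0, 0, 0, 0, 0], [0, 0, 0, 0, 0, 0, 0], [0, 0, 0, 0, 0, 0, 0], [0, 0, 0, 0, 0, 0, 0], [0, 0, 0, 0, 0, 0, 0], [0, 0, 0, 0, 0, 0, 0]],
  ],
  grip_n=40,
)

```text
clock: 3.95
tool_pos: [0.5593, -0.225, 0.1396]
eef_rot: [0.547, 0.837, 0.0, -0.0]
contact_force: [0.5, -1.2, 0.3]
opening: 0.3
finger_force: 0.0
```

```bash
python3 -c "
from plant import r
s=r.get_state();print(s['contact_force'],s['moment'])"
```

```text
[ 0.4516293  -1.16312322  0.31289306] [-0.00751565  0.02280495 -0.03569137]
```

Emit:
steer_hand(
  rows=[
    [[0, 0, 0, 0, 0, 0, 0], [0, 0, 0, 0, 0, 0, 0], [0, 0, 0, 0, 0, 0, 0], [0, 0, 0, 0, 0, 0, 0], [0, 0, 0, 0, 0, 0, 0]],
  ],
  grip_n=40,
)

```text
clock: 4.45
tool_pos: [0.5594, -0.225, 0.1396]
eef_rot: [0.547, 0.837, 0.0, -0.0]
contact_force: [-0.0, 0.6, -1.0]
opening: 0.217
finger_force: 40.0
```

```bash
python3 -c "
from plant import r
s=r.get_state();print(s['contact_force'],s['moment'])"
```

```text
[-0.01996947  0.59425808 -0.99983894] [ 0.0006809  -0.14509581  0.0575537 ]
```

Emit:
steer_hand(
  rows=[
    [[0, 0, 0, 0, 0, 0, 0.05], [0, 0, 0, 0, 0, 0, 0.15], [0, 0, 0, 0, 0, 0, 0.25], [0, 0, 0, 0, 0, 0, 0.3]],
  ],
  grip_n=40,
)

```text
clock: 4.85
tool_pos: [0.5589, -0.2251, 0.1396]
eef_rot: [0.667, 0.745, -0.0, -0.0]
contact_force: [-0.7, 0.8, 0.0]
opening: 0.214
finger_force: 40.0
```

```bash
python3 -c "
from plant import r
s=r.get_state();print(s['contact_force'],s['moment'],s['qd'].round(2))"
```

```text
[-0.74995304  0.84337216  0.00542789] [-0.0876144   0.12870015  0.14759418] [-0.07  0.01  0.13  0.01 -0.16  0.01 -0.32]
```

Emit:
steer_hand(
  rows=[
    [[0, 0, 0, 0, 0, 0, 0.1], [0, 0, 0, 0, 0, 0, 0.23], [0, 0, 0, 0, 0, 0, 0.36], [0, 0, 0, 0, 0, 0, 0.49], [0, 0, 0, 0, 0, 0, 0.62], [0, 0, 0, 0, 0, 0, 0.75], [0, 0, 0, 0, 0, 0, 0.85], [0, 0, 0, 0, 0, 0, 0.9], [0, 0, 0, 0, 0, 0, 0.93], [0, 0, 0, 0, 0, 0, 0.93]],
  ],
  grip_n=50,
)

```text
clock: 5.85
tool_pos: [0.5576, -0.2246, 0.1396]
eef_rot: [0.93, 0.369, -0.001, -0.001]
contact_force: [-4.9, 0.9, 4.2]
opening: 0.211
finger_force: 50.0
```

```bash
python3 -c "
from plant import r
import numpy as np
s=r.get_state();print(s['contact_force'],s['moment'],s['q'].round(2),2*(np.arctan2(*s['eef_rot'][:2])-np.arctan2(.547,.837)))"
```

```text
[-4.85705552  0.91390877  4.23823945] [0.25991183 1.2974602  0.11693494] [ 0.08  0.83  0.41  1.74 -0.49  0.68 -0.06] 1.2290177611942348
```

Emit:
steer_hand(
  rows=[
    [[0, 0, 0, 0, 0, 0, 0.03], [0, 0, 0, 0, 0, 0, 0.05], [0, 0, 0, 0, 0, 0, 0.05]],
  ],
  grip_n=50,
)

```text
clock: 6.15
tool_pos: [0.5575, -0.2245, 0.1395]
eef_rot: [0.938, 0.346, -0.001, -0.001]
contact_force: [-5.3, 1.7, 4.1]
opening: 0.212
finger_force: 50.0
```

Run:
```python
from h import *
s=r.get_state();print(s['contact_force'],s['moment'],2*(np.arctan2(*s['eef_rot'][:2])-np.arctan2(.547,.837)))
im=r.snapshot('scene')[:,:,::-1];np.save('s.npy',im)
cv2.imwrite('pics/s2.png',np.hstack([cv2.resize(im[175:280,225:365],None,fx=5,fy=5,interpolation=2)]))
```

```text
[-5.34547819  1.68161951  4.11269999] [0.21444935 1.29304158 0.35034988] 1.2777324657122222
```

View pics/s2.png

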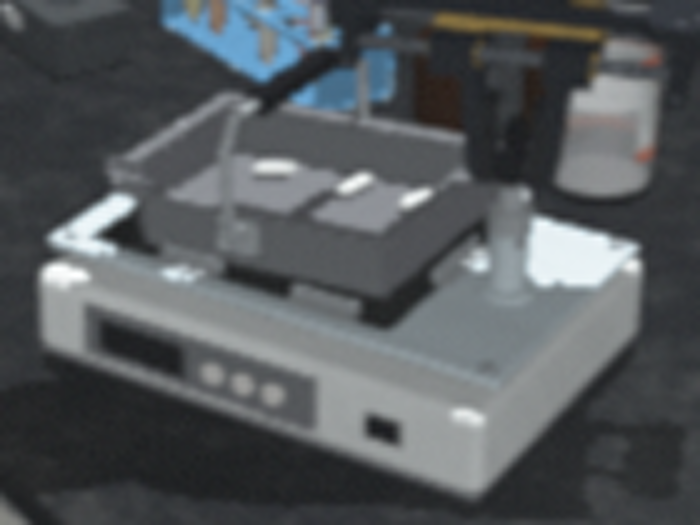

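The tray's end has popped up and the moment rose to 0.35 N m, so the knob is at the stop. I'll release it.

Emit:
steer_hand(
  rows=[
    [[0.8, 0, 0, 0, 0, 0, 0], [0.8, 0, 0, 0, 0, 0, 0], [0.8, 0, 0, 0, 0, 0, 0], [0.8, 0, 0, 0, 0, 0, 0], [0.8, 0, 0, 0, 0, 0, 0], [0.8, 0, 0, 0, 0, 0, 0]],
  ],
)

```text
clock: 6.8
tool_pos: [0.5605, -0.2243, 0.1398]
eef_rot: [0.938, 0.346, 0.001, 0.0]
contact_force: [0.3, 0.3, -1.2]
opening: 0.734
finger_force: 0.0
```

Emit:
steer_hand(
  rows=[
    [[0.8, 0, 0, -0.02, 0, 0, 0], [0.8, 0, 0, -0.05, 0, 0, 0], [0.8, 0, 0, -0.08, 0, 0, 0], [0.8, 0, 0, -0.11, 0, 0, 0], [0.8, 0, 0, -0.14, 0, 0, 0], [0.8, 0, 0, -0.14, 0, 0, 0]],
  ],
)

```text
clock: 7.4
tool_pos: [0.562, -0.2262, 0.284]
eef_rot: [0.938, 0.345, 0.004, 0.003]
contact_force: [0.8, -0.3, -0.5]
opening: 0.8
finger_force: 0.0
```

Run:
```python
from h import *
to([.508,-.106,.28],np.radians(23.9-90)); to([.508,-.106,.28],np.radians(23.9+90))
im=r.snapshot('scene')[:,:,::-1]; c=r.camera_params('wrist');w=r.snapshot('wrist')[:,:,::-1]
np.save('w2.npy',P(c))
cv2.imwrite('pics/s3.png',np.hstack([cv2.resize(im[175:280,225:365],(400,300),interpolation=2),cv2.resize(w,(400,300))]))
```

```text
clock 7.4 shift [ 0.0368 -0.1265  0.0032] rot [ 0.0072 -0.0057  0.2883] f [ 0.8 -0.3 -0.5] q [ 0.01  0.66  0.54  1.6  -0.39  0.98 -0.19]
clock 7.4 shift [ 0.0368 -0.1265  0.0032] rot [ 0.0083  0.0103 -2.8533] f [ 0.8 -0.3 -0.5] q [ 0.01  0.66  0.54  1.6  -0.39  0.98 -0.19]
```

View pics/s3.png

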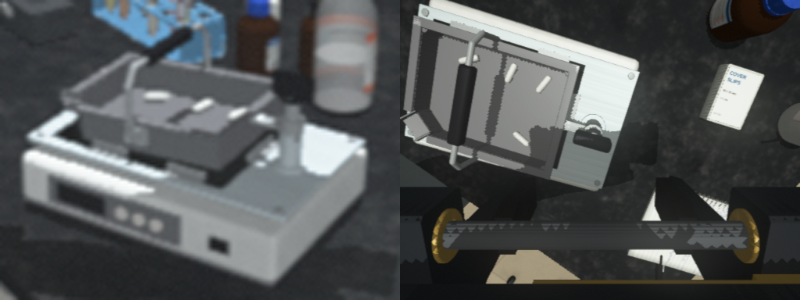

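The tray is popped, the wing is back along the shaker's y, and the bars are still inside. Handle mid is at about (460,105) in the wrist half and (168,47) in the scene half. I'll measure its new place.

Run:
```python
from h import *
ps=P(r.camera_params('scene'));pw=np.load('w2.npy');pt=P(r.camera_params('top'))
print(*tri([(ps,(225+168/2.857,175+47/2.857)),(pw,(60*1.28,105*1.28))]))
t=-.07*np.array([np.cos(.417),np.sin(.417),0])
to([.505,-.101,.25],np.radians(23.9-90),t)
```

```text
[ 0.50436672 -0.10188182  0.16168978] [array([-0.6, -0.3]), array([ 3.5, -0.6])]
clock 7.5 shift [ 0.0383 -0.1297  0.03  ] rot [-0.0689 -0.0117  0.2884] f [-0.3 -1.  -0.9] q [ 0.01  0.67  0.54  1.61 -0.39  0.98 -0.19]
```

Emit:
steer_hand(
  rows=[
    [[1, 0.006, -0.02, 0, 0, 0, 0.05], [1, 0.015, -0.05, 0, 0, 0, 0.12], [1, 0.024, -0.08, 0, -0.03, 0, 0.19], [1, 0.032, -0.11, 0.01, -0.05, -0.01, 0.25], [1, 0.037, -0.125, 0.02, -0.069, -0.0117, 0.288], [1, 0.0383, -0.1297, 0.03, -0.069, -0.0117, 0.288], [1, 0.0383, -0.1297, 0.03, -0.069, -0.0117, 0.288]],
  ],
)

```text
clock: 8.2
tool_pos: [0.5033, -0.1004, 0.2477]
eef_rot: [0.978, 0.208, 0.004, 0.033]
contact_force: [0.4, -0.5, 0.7]
opening: 1.001
finger_force: 0.0
```

Run:
```python
from h import *
t=-.07*np.array([np.cos(.417),np.sin(.417),0])
to([.505,-.101,.145],np.radians(23.9-90),t)
```

```text
clock 8.2 shift [ 0.0018 -0.0056  0.1026] rot [-0.0028  0.0051  0.0023] f [ 0.4 -0.5  0.7] q [-0.33  0.6   0.66  1.94 -0.46  0.72 -0.57]
```

Emit:
steer_hand(
  rows=[
    [[1, 0.001, -0.002, 0.02, 0, 0, 0], [1, 0.0015, -0.004, 0.05, 0, 0, 0], [1, 0.0015, -0.005, 0.08, 0, 0, 0], [1, 0.0015, -0.0055, 0.097, 0, 0, 0], [1, 0.0015, -0.0055, 0.1025, 0, 0, 0], [0.5, 0.0015, -0.0055, 0.1025, 0, 0, 0], [0.3, 0.0015, -0.0055, 0.1025, 0, 0, 0]],
  ],
  grip_n=45,
)

```text
clock: 8.9
tool_pos: [0.5071, -0.1035, 0.1478]
eef_rot: [0.978, 0.206, 0.007, 0.035]
contact_force: [0.2, 0.6, -0.2]
opening: 0.842
finger_force: 0.0
```

Emit:
steer_hand(
  rows=[
    [[0, 0, 0, 0, 0, 0, 0], [0, 0, 0, 0, 0, 0, 0], [0, 0, 0, 0, 0, 0, 0], [0, 0, 0, 0, 0, 0, 0], [0, 0, 0, 0, 0, 0, 0], [0, 0, 0, 0, 0, 0, 0], [0, 0, 0, 0, 0, 0, 0], [0, 0, 0, 0, 0, 0, 0], [0, 0, 0, 0, 0, 0, 0]],
  ],
  grip_n=45,
)

```text
clock: 9.8
tool_pos: [0.5063, -0.1023, 0.147]
eef_rot: [0.978, 0.207, 0.006, 0.034]
contact_force: [0.1, 0.6, -0.8]
opening: 0.152
finger_force: 45.0
```

Run:
```python
from h import *
s=r.get_state();print(s['moment'])
c=r.camera_params('wrist');w=r.snapshot('wrist')[:,:,::-1];im=r.snapshot('scene')[:,:,::-1]
cv2.imwrite('pics/s4.png',np.hstack([cv2.resize(im[155:280,215:365],(480,400),interpolation=2),cv2.resize(w,(320,400))]))
```

```text
[-0.01456349  0.16129481  0.02239374]
```

View pics/s4.png

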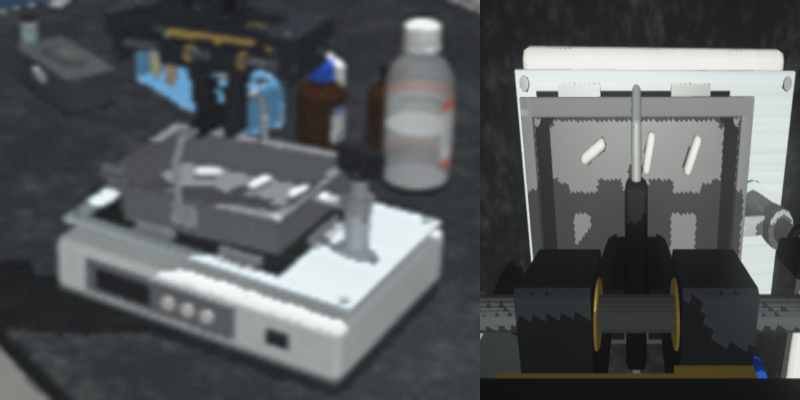

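The handle is gripped (13.4 mm opening) and the bars are in place. I'll lift straight up, holding the 4° tilt.

Emit:
steer_hand(
  rows=[
    [[0, 0, 0.0003, -0.005, 0, 0, 0], [0, 0, 0.001, -0.015, 0, 0, 0], [0, 0, 0.002, -0.03, 0, 0, 0], [0, 0, 0.0035, -0.05, 0, 0, 0], [0, 0, 0.005, -0.07, 0, 0, 0], [0, 0, 0.007, -0.095, 0, 0, 0], [0, 0, 0.009, -0.12, 0, 0, 0], [0, 0, 0.0105, -0.15, 0, 0, 0], [0, 0, 0.012, -0.17, 0, 0, 0], [0, 0, 0.012, -0.17, 0, 0, 0]],
  ],
  grip_n=60,
)

```text
clock: 10.9
tool_pos: [0.5078, -0.1032, 0.3203]
eef_rot: [0.978, 0.206, 0.009, 0.035]
contact_force: [-0.3, -0.4, -3.6]
opening: 0.149
finger_force: 60.0
```

Run:
```python
from h import *
s=r.get_state();print(s['moment'])
d=np.radians(135+23.9); a=np.array([-np.sin(d),np.cos(d),0])
p=s['tool_pos']
for k in (15,22,30): to([p[0],p[1],p[2]],np.radians(23.9-90),a*np.radians(k))
```

```text
[0.08441618 0.22756546 0.03473901]
clock 10.9 shift [0. 0. 0.] rot [-0.1125  0.1818  0.0054] f [-0.3 -0.4 -3.6] q [-0.39  0.52  0.76  1.84 -0.38  0.89 -0.63]
clock 10.9 shift [0. 0. 0.] rot [-0.1991  0.2679  0.0084] f [-0.3 -0.4 -3.6] q [-0.39  0.52  0.76  1.84 -0.38  0.89 -0.63]
clock 10.9 shift [0. 0. 0.] rot [-0.2982  0.3663  0.0119] f [-0.3 -0.4 -3.6] q [-0.39  0.52  0.76  1.84 -0.38  0.89 -0.63]
```

Emit:
steer_hand(
  rows=[
    [[0, 0, 0, 0, -0.01, 0.015, 0], [0, 0, 0, 0, -0.03, 0.045, 0.001], [0, 0, 0, 0, -0.05, 0.075, 0.002], [0, 0, 0, 0, -0.07, 0.105, 0.003], [0, 0, 0, 0, -0.09, 0.135, 0.004], [0, 0, 0, 0, -0.11, 0.165, 0.005], [0, 0, 0, 0, -0.13, 0.19, 0.005], [0, 0, 0, 0, -0.15, 0.215, 0.006], [0, 0, 0, 0, -0.17, 0.235, 0.007], [0, 0, 0, 0, -0.185, 0.255, 0.008]],
  ],
  grip_n=60,
)

```text
clock: 11.9
tool_pos: [0.5045, -0.1019, 0.3156]
eef_rot: [0.963, 0.204, 0.148, 0.097]
contact_force: [-1.1, -0.1, -3.3]
opening: 0.147
finger_force: 60.0
```

Run:
```python
from h import *
s=r.get_state();d=np.radians(135+23.9); a=np.array([-np.sin(d),np.cos(d),0])
for k in (30,33): to([.508,-.103,.32],np.radians(23.9-90),a*np.radians(k))
```

```text
clock 11.9 shift [ 0.0036  0.0033 -0.0028] rot [-0.1175  0.1194  0.0011] f [-1.1 -0.1 -3.3] q [-0.45  0.39  0.7   2.13 -0.48  0.39 -0.57]
clock 11.9 shift [ 0.0036  0.0033 -0.0028] rot [-0.1545  0.1564  0.0012] f [-1.1 -0.1 -3.3] q [-0.45  0.39  0.7   2.13 -0.48  0.39 -0.57]
```

Emit:
steer_hand(
  rows=[
    [[0, 0.003, 0, 0, -0.015, 0.015, 0], [0, 0.008, 0, -0.002, -0.03, 0.03, 0], [0, 0.015, 0, -0.004, -0.045, 0.045, 0], [0, 0.022, 0, -0.007, -0.06, 0.06, 0], [0, 0.03, 0, -0.01, -0.08, 0.08, 0], [0, 0.037, 0, -0.013, -0.1, 0.1, 0.001], [0, 0.044, 0, -0.016, -0.12, 0.12, 0.001], [0, 0.05, 0, -0.02, -0.137, 0.137, 0.001], [0, 0.05, 0, -0.02, -0.14, 0.14, 0.001], [0, 0.05, 0, -0.02, -0.14, 0.14, 0.001]],
  ],
  grip_n=60,
)

```text
clock: 12.9
tool_pos: [0.5434, -0.0784, 0.3485]
eef_rot: [0.941, 0.199, 0.23, 0.15]
contact_force: [-0.4, 0.2, -2.8]
opening: 0.152
finger_force: 60.0
```

Emit:
steer_hand(
  rows=[
    [[0, 0, 0, 0, 0, 0, 0], [0, 0, 0, 0, 0, 0, 0], [0, 0, 0, 0, 0, 0, 0], [0, 0, 0, 0, 0, 0, 0], [0, 0, 0, 0, 0, 0, 0]],
  ],
)

```text
clock: 13.4
tool_pos: [0.5436, -0.0789, 0.3486]
eef_rot: [0.941, 0.199, 0.23, 0.15]
contact_force: [-0.2, -0.2, -3.9]
opening: 0.15
finger_force: 60.0
```

Run:
```python
from h import *
s=r.get_state();d=np.radians(135+23.9); a=np.array([-np.sin(d),np.cos(d),0])
to([.508,-.103,.32],np.radians(23.9-90),a*np.radians(32))
c=r.camera_params('top');p=P(c);h=p@np.r_[s['tool_pos'],1];u,v=(h[:2]/h[2]).astype(int);print(u,v)
w=r.snapshot('wrist')[:,:,::-1];im=r.snapshot('top')[:,:,::-1]
sc=r.snapshot('scene')[:,:,::-1];q=P(r.camera_params('scene'));g=q@np.r_[s['tool_pos'],1];a,b=(g[:2]/g[2]).astype(int)
cv2.imwrite('pics/s5.png',np.vstack([np.hstack([cv2.resize(im[v-50:v+50,u-65:u+65],(390,300),interpolation=2),cv2.resize(sc[b-50:b+70,a-78:a+78],(390,300),interpolation=2)]),np.hstack([cv2.resize(w,(390,292)),np.zeros((292,390,3),np.uint8)])]))
```

```text
clock 13.4 shift [-0.0504 -0.0005  0.0113] rot [-0.0007  0.0013 -0.0005] f [-0.2 -0.2 -3.9] q [-0.62  0.36  0.78  2.18 -0.49  0.18 -0.65]
288 150
```

View pics/s5.png

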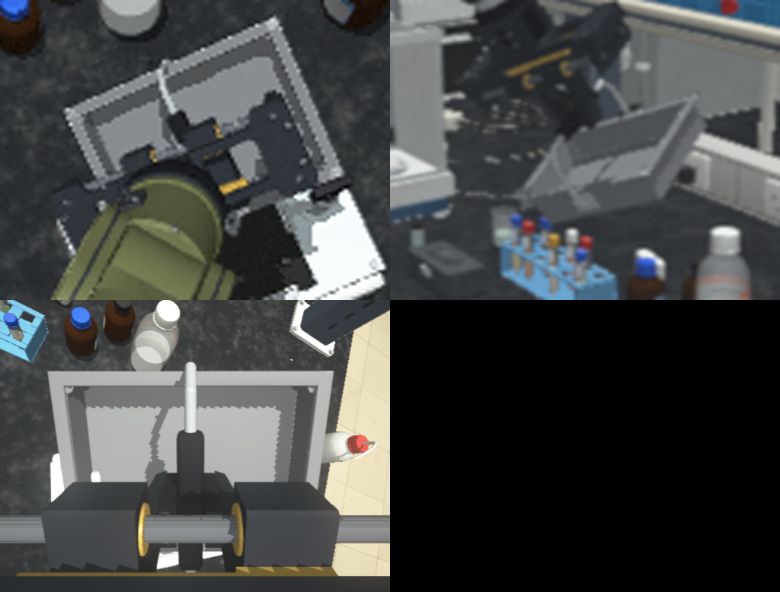

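The upper half of the tray floor is now empty at 32° tilt, but the arm hides the corner. I'll work out which view could see the pouring corner.

Add to h.py:
```python
def traypose():
    s=r.get_state();Q=R.from_quat(s['eef_rot'])   # tool x = tray x, tool y = -tray y, tool z = -tray z (approx)
    Rt=Q*R.from_rotvec([np.pi,0,0]); c=s['tool_pos']+Q.apply([0,0,r.grip_depth])
    return Rt, lambda q: c+Rt.apply(np.array(q)-[0,0,.085])
```

Run:
```python
from h import *
Rt,f=traypose()
sp=f([-.0485,.0735,.003]);print('spout',sp)
print('tilt',np.degrees(np.arccos(Rt.apply([0,0,1])[2])))
for n in('scene','top','wrist'):
    c=r.camera_params(n);p=P(c);C=-cv2.Rodrigues(c['rvec'])[0].T@c['tvec']
    v=Rt.inv().apply(C-sp);v/=np.linalg.norm(v)
    h=p@np.r_[sp,1];print(n,C.round(2),'dir to cam in tray',v.round(2),'px',(h[:2]/h[2]).round())
```

```text
spout [ 0.5129814  -0.04799168  0.24926632]
tilt 31.92866800723968
scene [-0.13 -1.02  0.66] dir to cam in tray [-0.65 -0.66  0.39] px [275. 155.]
top [0.28 0.02 1.39] dir to cam in tray [ 0.23 -0.25  0.94] px [273. 171.]
wrist [ 0.53 -0.02  0.5 ] dir to cam in tray [ 0.46 -0.29  0.84] px [141. 269.]
```

Run:
```python
from h import *
s=r.get_state();Q=R.from_quat(s['eef_rot']);u=Q.inv().apply([0,0,1]);print(u.round(4))
for a in (.6,1.2): print(a,(u*a).round(3))
```

```text
[ 0.374   0.374  -0.8487]
0.6 [ 0.224  0.224 -0.509]
1.2 [ 0.449  0.449 -1.018]
```

Emit:
steer_hand(
  rows=[
    [[0, 0, 0, 0, 0.011, 0.011, -0.025], [0, 0, 0, 0, 0.03, 0.03, -0.068], [0, 0, 0, 0, 0.056, 0.056, -0.127], [0, 0, 0, 0, 0.082, 0.082, -0.187], [0, 0, 0, 0, 0.108, 0.108, -0.246], [0, 0, 0, 0, 0.135, 0.135, -0.306], [0, 0, 0, 0, 0.161, 0.161, -0.365], [0, 0, 0, 0, 0.187, 0.187, -0.424], [0, 0, 0, 0, 0.21, 0.21, -0.475], [0, 0, 0, 0, 0.224, 0.224, -0.509]],
  ],
  grip_n=60,
)

```text
clock: 14.55
tool_pos: [0.5437, -0.0804, 0.3485]
eef_rot: [0.84, 0.468, 0.264, 0.076]
contact_force: [-0.0, -0.0, -4.2]
opening: 0.149
finger_force: 60.0
```

Run:
```python
from h import *
Rt,f=traypose();s=r.get_state();z=Rt.apply([0,0,1])
print(s['q'].round(2),'tilt',np.degrees(np.arccos(z[2])),'az d',np.degrees(np.arctan2(z[1],z[0])),R.from_quat(s['eef_rot']).inv().apply([0,0,1]).round(3))
```

```text
[ 0.38  0.3  -0.26  2.12 -0.55  0.24  0.11] tilt 31.93404242368629 az d -166.88359482553778 [ 0.373  0.375 -0.849]
```

Emit:
steer_hand(
  rows=[
    [[0, 0, 0, 0, 0.011, 0.011, -0.025], [0, 0, 0, 0, 0.034, 0.034, -0.076], [0, 0, 0, 0, 0.063, 0.063, -0.144], [0, 0, 0, 0, 0.094, 0.094, -0.212], [0, 0, 0, 0, 0.124, 0.124, -0.28], [0, 0, 0, 0, 0.157, 0.157, -0.356], [0, 0, 0, 0, 0.187, 0.187, -0.424], [0, 0, 0, 0, 0.217, 0.217, -0.492], [0, 0, 0, 0, 0.243, 0.243, -0.551], [0, 0, 0, 0, 0.262, 0.262, -0.594]],
  ],
  grip_n=60,
)

```text
clock: 15.55
tool_pos: [0.5442, -0.0807, 0.3481]
eef_rot: [0.629, 0.728, 0.274, -0.019]
contact_force: [0.4, -0.1, -2.7]
opening: 0.15
finger_force: 60.0
```

Emit:
steer_hand(
  rows=[
    [[0, 0, 0, 0, 0, 0, 0], [0, 0, 0, 0, 0, 0, 0], [0, 0, 0, 0, 0, 0, 0], [0, 0, 0, 0, 0, 0, 0], [0, 0, 0, 0, 0, 0, 0]],
  ],
)

```text
clock: 16.05
tool_pos: [0.5436, -0.0786, 0.3487]
eef_rot: [0.629, 0.728, 0.274, -0.02]
contact_force: [0.7, -0.1, -4.0]
opening: 0.151
finger_force: 60.0
```

Run:
```python
from h import *
Rt,f=traypose();s=r.get_state();z=Rt.apply([0,0,1])
print(s['q'].round(2),'tilt',np.degrees(np.arccos(z[2])),'az d',np.degrees(np.arctan2(z[1],z[0])))
im=r.snapshot('scene')[:,:,::-1];p=P(r.camera_params('scene'))
def px(X): h=p@np.r_[X,1];return h[:2]/h[2]
C=-np.linalg.solve(p[:,:3],p[:,3]);v=Rt.inv().apply(C-f([-.0485,.0735,.003]));print('to cam',v/np.linalg.norm(v))
u,w=px(f([-.03,.05,.02])).astype(int);print(u,w,px(f([-.0485,.0735,.003])))
c=im[w-45:w+45,u-60:u+60];np.save('c.npy',c)
h=cv2.cvtColor(c,cv2.COLOR_BGR2HSV);m=((h[...,2]>170)&(h[...,1]<45)).astype(np.uint8)
n,l,st,ce=cv2.connectedComponentsWithStats(m)
for i in range(1,n):
    if st[i,4]>3: print(st[i],ce[i].round(1))
cv2.imwrite('pics/s6.png',cv2.resize(c,(800,600),interpolation=cv2.INTER_CUBIC))
```

```text
[ 0.74  0.47 -0.57  1.86 -0.42  0.69  0.7 ] tilt 31.901947173778996 az d -126.67732778584305
to cam [-0.45837742  0.40880518  0.78915681]
285 147 [283.44817635 160.70298716]
[ 80   3  40  31 228] [99.  22.7]
[10 12  6  4 18] [12.1 13.7]
[ 24  20  34  34 226] [41.9 39.4]
[ 50  21  34  27 595] [66.9 34.1]
[107  28   9   5  16] [111.5  29.9]
[ 0 32 12  8 43] [ 3.7 36.1]
[117  59   3   4  10] [118.2  60.5]
[31 60  5  2 10] [33.  60.5]
[87 68 10  7 25] [91.5 70.2]
[114  88   6   2  10] [116.9  88.6]
```

View pics/s6.png

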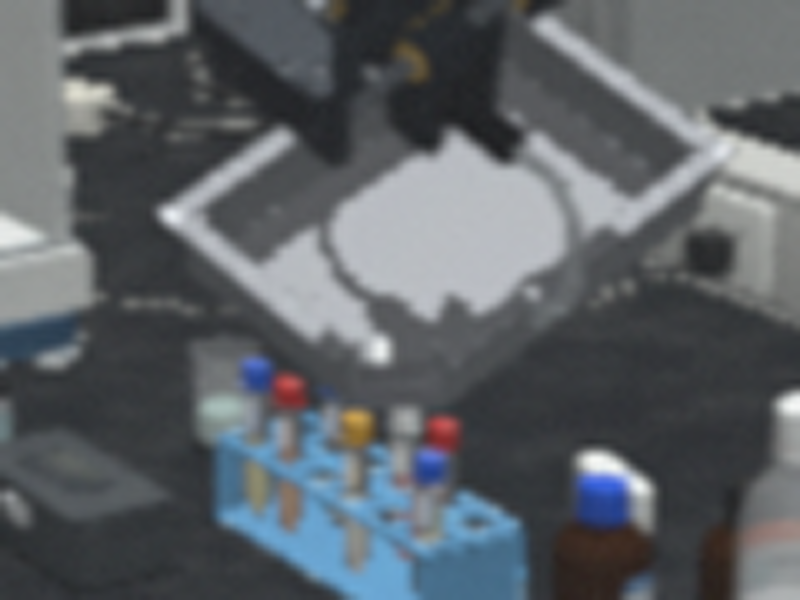

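The picture shows most of the floor empty, one bar end near the cut corner at (378,349), and a white spot at (533,292) by the -x wall. I'll unproject both into the tray frame.

Run:
```python
from h import *
Rt,f=traypose();p=P(r.camera_params('scene'));C=-np.linalg.solve(p[:,:3],p[:,3])
o=np.array([285-60,147-45])
inv=lambda X:Rt.inv().apply(X-f([0,0,0]))
c0=inv(C)
for n,(x,y) in dict(bar=(378,349),spot=(533,292),cornL=(165,215),cornR=(728,150),lip=(440,398)).items():
    uv=o+(np.array([x,y])+.5)/6.667-.5
    d=Rt.inv().apply(np.linalg.solve(p[:,:3],[*uv,1]))
    print(n,[(1e3*(c0+d*(z-c0[2])/d[2])).round(0)[:2] for z in (.003,.011,.036)])
```

```text
bar [array([-28.,  62.]), array([-32.,  66.]), array([-47.,  80.])]
spot [array([-50.,  -3.]), array([-54.,   1.]), array([-69.,  16.])]
cornL [array([87., 78.]), array([81., 82.]), array([63., 95.])]
cornR [array([ -51., -116.]), array([ -56., -110.]), array([-70., -92.])]
lip [array([-63.,  61.]), array([-67.,  65.]), array([-82.,  79.])]
```

Emit:
steer_hand(
  rows=[
    [[0, 0, 0, 0, -0.04, -0.04, 0], [0, 0, 0, 0, -0.09, -0.09, 0], [0, 0, 0, 0, -0.13, -0.13, 0], [0, 0, 0, 0, -0.14, -0.14, 0], [0, 0, 0, 0, -0.14, -0.14, 0], [0, 0, 0, 0, -0.14, -0.14, 0], [0, 0, 0, 0, -0.1, -0.1, 0], [0, 0, 0, 0, -0.05, -0.05, 0], [0, 0, 0, 0, 0, 0, 0], [0, 0, 0, 0, 0, 0, 0]],
  ],
  grip_n=60,
)

```text
clock: 17.1
tool_pos: [0.5462, -0.0812, 0.3485]
eef_rot: [0.629, 0.727, 0.275, -0.019]
contact_force: [0.9, -0.0, -3.2]
opening: 0.153
finger_force: 60.0
```

Create look.py:
```python
from h import *
Rt,f=traypose();s=r.get_state();z=Rt.apply([0,0,1])
print(s['clock'],'tilt',np.degrees(np.arccos(z[2])).round(1),'dir in tray',Rt.inv().apply([0,0,-1]).round(3),s['q'].round(2))
im=r.snapshot('scene').astype(np.float32);p=P(r.camera_params('scene'))
# rectify the plane z=11 mm (bar tops) at 1 px/mm: col = x+75 , row = 100-y
g=[(x,y) for x,y in((-.06,-.09),(.06,-.09),(.06,.09),(-.06,.09))]
def px(X): h=p@np.r_[X,1];return h[:2]/h[2]
H=cv2.getPerspectiveTransform(np.float32([((x*1e3)+75,100-y*1e3) for x,y in g]),np.float32([px(f([x,y,.011])) for x,y in g]))
o=cv2.warpPerspective(im,H,(150,200),flags=cv2.INTER_LINEAR|cv2.WARP_INVERSE_MAP)
v=o.min(2); print('cols x:',list(range(-72,30,6)))
for y in range(90,-40,-6): print('%4d'%y,*['%4d'%v[100-y,x+75] for x in range(-72,30,6)])
```

```bash
python3 look.py
```

```text
17.1 tilt 32.0 dir in tray [-0.373  0.375 -0.848] [ 0.74  0.48 -0.57  1.86 -0.42  0.69  0.7 ]
cols x: [-72, -66, -60, -54, -48, -42, -36, -30, -24, -18, -12, -6, 0, 6, 12, 18, 24]
  90  103  129  107   68   80   75   70   69   71   70   70   70   69   70   71   69   71
  84   86  151  145   90   79   83   73   71   76   78   92  114  113  115  118  117  113
  78   72   90   98   80   84   87   82   78   89   91  111  178  179  179  182  183  179
  72   71   74   79   83   87   83  143  160  142  156  153  175  182  180  178  180  183
  66   64   78   86   86   79   83  176  223  180  185  184  184  183  184  182  182  182
  60   65   76   80   83   81   86   95  139  120  162  181  182  182  183  184  183  182
  54   67   76   76   75   85   89   89   88   86   98  120  129  122  140  162  174  184
  48   65   75   81   87   84   88   89   90   91   92  137  147  145  141  124  132  155
  42   65   76   81   90   87   95  145  153  
[... 513 characters left out ...]
  118  150  185  185  185  185  185  184  184  184  184  184  183  184
   0   74   97  104  116  136  185  185  185  185  185  185  185  184  183  183  183  184
  -6   78   95   90   88  134  184  185  185  185  185  185  185  184  184  183  183  184
 -12   92   93   94   90  149  185  185  186  185  185  184  185  185  183  184  184  184
 -18   82   77   95   97  149  185  185  185  184  185  185  184  184  184  185  183  179
 -24   84   75   80  101  132  179  185  186  185  185  185  184  184  183  183  184  178
 -30   77   75   82   91  111  141  176  186  185  185  185  184  184  184  183  185  183
 -36   76   75   80   90  149  134  134  165  183  185  185  184  176  143  135  132  139
```

Nearly all of the visible floor is empty, but strips under the two near walls are hidden. I'll turn 0.7 rad about the vertical to see along the -x wall.

Emit:
steer_hand(
  rows=[
    [[0, 0, 0, 0, 0.011, 0.011, -0.025], [0, 0, 0, 0, 0.034, 0.034, -0.076], [0, 0, 0, 0, 0.063, 0.063, -0.144], [0, 0, 0, 0, 0.094, 0.094, -0.212], [0, 0, 0, 0, 0.124, 0.124, -0.28], [0, 0, 0, 0, 0.157, 0.157, -0.356], [0, 0, 0, 0, 0.187, 0.187, -0.424], [0, 0, 0, 0, 0.217, 0.217, -0.492], [0, 0, 0, 0, 0.243, 0.243, -0.551], [0, 0, 0, 0, 0.262, 0.262, -0.594]],
  ],
  grip_n=60,
)

```text
clock: 18.15
tool_pos: [0.5438, -0.0788, 0.3485]
eef_rot: [0.339, 0.9, 0.25, -0.113]
contact_force: [-0.3, 0.1, -3.7]
opening: 0.148
finger_force: 60.0
```

Emit:
steer_hand(
  rows=[
    [[0, 0, 0, 0, 0, 0, 0], [0, 0, 0, 0, 0, 0, 0], [0, 0, 0, 0, 0, 0, 0]],
  ],
  quiet=true,
)

```text
ok
```

```bash
python3 look.py
```

```text
18.45 tilt 31.9 dir in tray [-0.374  0.373 -0.849] [ 0.71  0.66 -0.67  1.53 -0.17  1.18  1.05]
cols x: [-72, -66, -60, -54, -48, -42, -36, -30, -24, -18, -12, -6, 0, 6, 12, 18, 24]
  90   50   49   49   51   65   73   81   82   82   83   83   82   82   83   83   83   83
  84   49   50   54   65   74   76   82   82   84   82   82   82   82   82   82   82   82
  78   52   54   66   73   74   77   82   81   81   82   81   82   82   81   82   81   82
  72   56   56   72   76   75   81   85   84   83   90   99   98   98   99  102  100  103
  66   52   61   82   79   77   86   90   86   88  108  138  138  141  139  143  141  141
  60   57   74   77   83   81   85   85   81   88   93  115  119  115  122  123  125  126
  54   75   77   85  104   84   84   85   84   84   93   94   94   98  133  135  135  132
  48   79   74  119  130   86   87   85   85   92  132  131  136  134  144  144  144  144
  42   79   78  126  135   86   85   85   84   
[... 512 characters left out ...]
  112  108  102  100  107  134  143  143  144  144  144  143  144  144
   0   90   79  109  141  139  137  138  138  142  142  143  143  143  144  143  144  143
  -6  111   84  113  143  144  143  143  142  142  143  142  143  143  144  143  144  143
 -12   92   71  114  143  142  142  142  142  142  142  141  143  143  144  144  144  144
 -18   86   76  115  142  142  142  143  142  142  142  142  143  143  143  142  144  144
 -24   87   75  114  143  142  144  142  142  142  142  143  142  142  143  143  144  144
 -30   87   75  120  143  142  142  142  143  142  142  142  143  141  142  143  144  143
 -36   85   80  117  141  142  143  142  142  143  143  142  142  143  143  142  144  144
```

A bar, greyed by shadow, shows along the -x wall at about (-56,41), and the rest of that wall is clear. Now I'll look at the +y wall from the other side.

Emit:
steer_hand(
  rows=[
    [[0, 0, 0, 0, -0.011, -0.011, 0.025], [0, 0, 0, 0, -0.05, -0.05, 0.113], [0, 0, 0, 0, -0.1, -0.1, 0.226], [0, 0, 0, 0, -0.15, -0.15, 0.34], [0, 0, 0, 0, -0.205, -0.205, 0.465], [0, 0, 0, 0, -0.26, -0.26, 0.59], [0, 0, 0, 0, -0.315, -0.315, 0.714], [0, 0, 0, 0, -0.37, -0.37, 0.839], [0, 0, 0, 0, -0.42, -0.42, 0.953], [0, 0, 0, 0, -0.46, -0.46, 1.043]],
  ],
  grip_n=60,
)

```text
clock: 19.5
tool_pos: [0.5422, -0.0784, 0.3487]
eef_rot: [0.799, 0.535, 0.27, 0.053]
contact_force: [-0.8, 1.0, -3.8]
opening: 0.152
finger_force: 60.0
```

Emit:
steer_hand(
  rows=[
    [[0, 0, 0, 0, -0.02, -0.02, 0.045], [0, 0, 0, 0, -0.02, -0.02, 0.045], [0, 0, 0, 0, -0.02, -0.02, 0.045], [0, 0, 0, 0, -0.02, -0.02, 0.045]],
  ],
  quiet=true,
)

```text
ok
```

```bash
python3 look.py
```

```text
19.9 tilt 31.9 dir in tray [-0.374  0.374 -0.849] [ 0.51  0.33 -0.37  2.09 -0.55  0.3   0.23]
cols x: [-72, -66, -60, -54, -48, -42, -36, -30, -24, -18, -12, -6, 0, 6, 12, 18, 24]
  90   89   74   55   54   64   63   71   76   79   82   88  106  131  139  139  138  142
  84  134  100   59   63   69   74   78   95  139  126  112  110  115  117  118  116  111
  78   94   76   67   72   77   79   91  174  229  191  145  142  141  141  142  141  134
  72   68   66   73   76   80   85  123  147  149  144  142  142  142  142  140  142  136
  66   66   73   73   74   76   82  133  164  144  143  142  142  143  142  142  142  134
  60   82   80   81   82   88   93  144  162  142  143  144  143  143  143  142  143  137
  54   81   83   82   80   83   89  123  143  142  143  143  143  142  144  143  143  135
  48   81   82   82   81   86   87  101  118  131  142  143  143  143  143  143  143  138
  42   81   82   83   83   88   85   84   84   9
[... 511 characters left out ...]
  110   99   91  119  137  140  136  135  137  140  134  132  137  130
   0   89  105  102  102  104  104  109  115  115  116  119  127  126  124  125  127  119
  -6  100  113  108  110   98   89  121  142  141  139  141  142  143  140  142  143  136
 -12   90  103  103  101   90   91  127  144  144  144  144  144  144  144  144  144  131
 -18   82   82   82   83   88   89  126  144  145  145  144  144  144  144  144  144  136
 -24   81   83   83   83   84   90  125  145  144  145  144  143  144  144  144  144  140
 -30   81   83   82   81   85   87  115  144  145  145  145  144  144  144  144  144  137
 -36   82   82   82   83   89   95  131  145  145  144  145  144  144  144  143  144  136
```

B is at about (-24,80) on the +y wall and C at about (-33,63). A rests as if blocked by a fourth bar lying along the cut. I'll check the rest of the -x wall (y < -36) for certainty.

Emit:
steer_hand(
  rows=[
    [[0, 0, 0, 0, 0.011, 0.011, -0.025], [0, 0, 0, 0, 0.05, 0.05, -0.113], [0, 0, 0, 0, 0.1, 0.1, -0.226], [0, 0, 0, 0, 0.15, 0.15, -0.34], [0, 0, 0, 0, 0.205, 0.205, -0.465], [0, 0, 0, 0, 0.26, 0.26, -0.59], [0, 0, 0, 0, 0.315, 0.315, -0.714], [0, 0, 0, 0, 0.37, 0.37, -0.839], [0, 0, 0, 0, 0.42, 0.42, -0.953], [0, 0, 0, 0, 0.45, 0.45, -1.02]],
  ],
  grip_n=60,
)

```text
clock: 20.95
tool_pos: [0.5449, -0.0809, 0.348]
eef_rot: [0.376, 0.885, 0.255, -0.102]
contact_force: [0.3, 0.2, -3.3]
opening: 0.15
finger_force: 60.0
```

Emit:
steer_hand(
  rows=[
    [[0, 0, 0, 0, 0, 0, 0], [0, 0, 0, 0, 0, 0, 0], [0, 0, 0, 0, 0, 0, 0], [0, 0, 0, 0, 0, 0, 0]],
  ],
  quiet=true,
)

```text
ok
```

```bash
sed -i 's/range(90,-40,-6)/range(78,-90,-6)/; s/range(-72,30,6)/range(-66,60,9)/g' look.py; python3 look.py
```

```text
21.35 tilt 31.9 dir in tray [-0.374  0.373 -0.849] [ 0.73  0.65 -0.67  1.57 -0.18  1.13  1.  ]
cols x: [-66, -57, -48, -39, -30, -21, -12, -3, 6, 15, 24, 33, 42, 51]
  78   54   74   75   78   82   81   82   80   81   79   83   82   81   83
  72   59   74   77   84   86   86  114  112  114  114  116  113  115  119
  66   61   81   79   85   86   93  144  145  144  147  146  147  149  145
  60   73   78   86   81   82   86  109  109  114  117  121  137  134  107
  54   77   96   86   86   86   90   96   96  136  134  119  115  116   86
  48   74  131   86   86   90  123  139  135  149  148  143  130   93   86
  42   78  147   86   86   86  129  146  148  147  148  148  147  110   87
  36   85  141   87   90   95  122  146  147  147  147  147  148  120   85
  30   84  132   86  122  138  141  146  147  148  147  147  148  131   86
  24   84  103   86  127  146  147  146  146  147  147  147  148  140   87
  18   83   84   86   92  140  1
[... 617 characters left out ...]
  146  146  146  132   86
 -36   84  143  145  145  145  145  145  146  146  145  145  145  129   86
 -42   85  142  145  145  145  145  146  145  146  145  146  147  136   86
 -48   87  142  143  145  145  146  135  116  124  142  144  143  116   86
 -54  104  120  119  117  123  121   92   55   59  117  115  105   91   86
 -60  141   88   88   64   60   60   48   38   37   57   58   48   81   86
 -66  141   84   86   53   43   40   38   39   40   39   46   40   77   87
 -72  135   83   85   46   53   42   38   38   37   40   51   43   74   84
 -78  122   85   81   37   56   42   41   40   41   40   53   43   65   82
 -84  115  102   96   39   46   39   38   38   38   39   43   41   82  113
```

The walls and floor are clear outside the corner, so all four bars are gathered there. The tray is held steady at 32°, so I'm handing the job in.

Emit:
steer_hand(
  rows=[
    [[0, 0, 0, 0, 0, 0, 0], [0, 0, 0, 0, 0, 0, 0], [0, 0, 0, 0, 0, 0, 0], [0, 0, 0, 0, 0, 0, 0]],
  ],
  grip_n=60,
)

```text
clock: 21.8
tool_pos: [0.5437, -0.0788, 0.3486]
eef_rot: [0.377, 0.885, 0.255, -0.103]
contact_force: [1.1, 0.0, -3.6]
opening: 0.148
finger_force: 60.0
```

```bash
python3 -c "
from plant import r
print(r.finish_job())"
```

```text
the job is handed in; nothing more can be done
None
```

I turned the catch to its stop and let it spring back, then lifted the tray off; it is held up steady at 32° and the job is handed in at 21.8 s, with three bars seen in the pouring corner and the fourth inferred there, because the rest of the floor I could see was empty.

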